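Load a nipper pallet under the leaf spring of an assembly station

TASK

Load the blue pallet into the station: with closed fingertips press it down hard against the sprung lift plate and, keeping it down, slide it under the black bridge and the leaf spring until it is fully home against the red stop and the lift plate springs back up behind it. Do not grip or lift the pallet, leave the other things on the bench where they are, and finish with the hand clear.

Things in the scene. Friction and masses are not known exactly. Their poses are not given: they have to be found in the camera images.
- station: Fixed loading station, green base. Origin at bench level on the channel's centre line, under the middle of the bridge; x along the channel in the loading direction, z up. Base plate 250 x 100 mm, its top (the channel floor) at z = 12 mm. Channel 53 mm wide; side walls 10 mm thick, tops at z = 26 mm, x = -159 to 74 mm; back wall face at x = -152 mm. Sliding faces smooth, friction about 0.2
- bridge (a point): Middle of the underside of the black steel bridge over the channel: station x = 0, z = 30 mm (18 mm over the floor). The bridge spans station x = -6 to +6 mm, y = -47 to +47 mm, its top at z = 42 mm
- stop (a point): Foot of the red end stop's face, on the channel floor: station x = 70 mm, z = 12 mm. The stop is 73 mm wide, 22 mm high above the floor
- pallet: Loose blue pallet, 130 (x) x 50 (y) x 16 mm high, about 250 g, nippers inlaid flush in its front half. Origin: centre of its underside; x towards its front, which faces bridge and stop. Starts on the raised lift plate, underside at station z = 20 mm, front 10 to 18 mm before the bridge's middle: 6 mm too high to pass. Pressed down it clears by 2 mm. Home: origin at station x = 5, z = 12 mm
- finger_pad (a point): Centre of the flat black finger pad on top of the pallet's rear (pallet x = -65 to -27 mm, 50 mm wide, z = 16 mm). Press here and push forward against the orange ridge before it, pallet x = -27 to -21 mm, 46 mm wide, 6 mm high. With the pallet pressed down the pad is at station z = 28 mm; when home the ridge stands 10 mm short of the bridge
- lift_plate (a joint): Brass spring plate in the channel floor, station x = -150 to -64 mm, 48 mm wide. Value: how far it is pressed down, m: 0 = up (top 8 mm over the floor); 0.0085 = sunk; about 0.008 under the pressed pallet. Pushes up with about 4.4 N at the top, 7.6 N when down. Once the pallet's rear has passed it (pallet home to within 4 mm) it springs up behind and locks the pallet in
- lift_plate_top (a point): Centre of the top face of the brass lift plate.
- leaf_spring (a joint): Steel leaf, 22 mm wide, hinged under the bridge at station x = 5 mm, z = 34 mm and trailing 50 mm towards the stop and downwards. Value is how far it is bent up, in rad: 0 = free, its curled tip hanging 8 mm over the floor; about 0.16 when it rides on the top of the pallet, pressing it down with about 5 N.
- leaf_tip (a point): Underside of the leaf spring's tip, at station x = 55 mm.
- oil_bottle: White plastic bottle with red cap, 34 mm diameter, 100 mm high, standing behind the station's back wall; origin at the centre of its underside. Leave alone.
- rivet_tub: Round black tub of rivets, 58 mm diameter, 35 mm high, beside the station; origin at the centre of its underside. Leave alone.
- loose_nippers: Steel nippers lying flat beside the station, about 110 x 30 x 6 mm; origin under the middle. Leave alone.
- spare_pallet: Grey spare pallet, 130 x 50 x 16 mm with a black ridge 6 mm high, lying on the bench; origin at the centre of its underside. Leave alone.
- screwdriver: Screwdriver with red handle, 170 mm long, lying on the bench beyond the station. Leave alone.
- yellow_bin: Yellow open bin, 150 x 110 x 70 mm; origin at the centre of its underside. Leave alone.

How it is judged:
By the outcome, as a careful person would: the job done as asked, in the order asked, and still so for the second after the job is handed in, with the robot touching nothing.
It also fails if it takes over 38 s, if anything falls off the work surface, if the arm or the gripper's body presses on something with over 40 N, if the wrist force passes 120 N, or if a joint passes its speed limit or range.

ROBOT

A 6-joint arm with a two-finger parallel gripper is mounted at the origin on the work surface. World frame = base frame: x ahead of the robot, y to its left, z up, the work surface at z = 0. Lengths are in m, angles in degrees, forces in N, time in s.
With the tool pointing down it reaches from about 0.4 to 0.825 m from the base axis. Payload 7 kg.
Tool frame: the origin (TCP) lies on the centre line of the jaws, within the pads' length; the fingertips stand 8 mm ahead of it and the grasp point (between the pads) lies 11 mm behind it; z points along the fingers, y is the line along which they close (so a half turn about z gives the same grasp; the last joint's range is limited). The gripper opens to 88 mm and grips with 3 to 60 N. Pads are 19 mm wide; open, the fingers measure 130 mm over their backs; the gripper's body (78 mm by 193 mm) begins 47 mm behind the grasp point.
Start: joints at [91.106, 20.546, 0.682, 0, -70.136, -16.507], TCP at [0.179, 0.651, 0.235] pointing down, gripper open.
Joint ranges: [-176.03, 176.03], [-82.01, 121.73], [-58.28, 71.71], [-173.87, 95.51], [-174.79, -0.11], [-173.66, 173.66]. Speed limits (degrees/s): [136.94, 136.94, 172.46, 180, 180, 180].

INTERFACE

Orientations are given as [roll, pitch, yaw] about the fixed x, y, z axes, in that order (R = Rz(yaw) Ry(pitch) Rx(roll)).
In Python, from plant import telemetry, viewer, close_job, models gives the robot as it stands.
- The arm moves only by the shell command python3 -m handwheel 'ROWS' [FORCE]. ROWS is JSON, a list of rows, each an object with "grip": the closure, from -1 (fully open) to 1 (shut); "travel": the shift along the tool's x, y, z as a fraction of full scale, a list of three; "spin": the turn about the tool's z as a fraction of full scale. A call has 1 to 8 rows; each row shifts and turns the commanded pose from where the row before left it, along the tool's axes as they then stand; what a row does not reach is not made up. Full scale, the value 1, is 0.025 m for a shift and 5 degrees for a turn. A row lasts 1/8 s, in which the tool goes at most 62.5 mm and 10.7 degrees, less where a joint would pass 70% of its speed; a pose out of reach is approached as far as the arm can. A call with a number of a shift or a turn outside -1 to 1 is refused whole. A call with a gripper value outside its range is refused whole. The fingers move at their own pace and stop on an object; FORCE is the grip in N (left out, the last holds). Time passes only in rows, so rows that do not move let the fingers close. It gives the time, the measured TCP pose, the force, the opening and the grip force at its end, in the units of the state.
- telemetry.get_state(): the state, without advancing time (a new reading comes with each control period).
- viewer.capture(name): name is "scene" or "side" or "wrist"; returns the picture (480x640x3 uint8, red, green, blue); there is no depth.
- viewer.calibration(name): a dict with "fx", "fy", "cx", "cy" (pixels), "k1" (the pictures are not rectified: a ray, as slopes to the right and down, at radius r is drawn at 1 + k1 r^2 times it, then the intrinsics apply), "T" (4x4, takes a point from camera to world coordinates); the wrist camera has in their place "T_tool_cam" (4x4, takes a point from camera to tool coordinates, whose origin is the TCP and whose axes are the flange's). Camera axes: x right, y down, z forward; pixel columns grow to the right and rows downward; lengths in m; the calibration is good to about 2 mm. A picture is of the moment at which its call begins: read the wrist's pose just before it. calibration takes no time and is no camera call.
- close_job(): hands the job in; it is judged then, once.
Trained networks look in the newest picture that a camera, given by its name, has taken for a name from the list of things; names that differ only in an ending like _2 or _b are one class to them, and where a whole thing is asked for, a point or a joint stands for the part that bears it (a point fixed in the world has none). Each returns a list of dicts, best first, with "p" (0 to 1); they miss things now and then, are a little off and sometimes report something else, mostly with a low value. They report only what shows in the picture. A call takes as long as a camera call.
- models.find_in(camera, thing): "position" ([column, row] in pixels, amid what is visible of it).
The state is a dict: "time_s": time; "joints": joint angles; "qd": joint speeds; "joint_torque": joint torques, N m; "tcp_pos": TCP position; "eef_rot": TCP orientation; "contact_force": force on the tool from outside, world axes, zero at the start; "moment": the same for the moment, N m; "gripper_width": finger opening in m; "gripper_force": force on a finger pad.
Only numpy, scipy, OpenCV 4.12 (cv2) and the standard library are available. Lean on these libraries where they do the work, as an engineer would, in place of code of your own. Each camera call takes 0.05 s, during which the arm holds its last target. There are 200 camera calls.

## Working session

There is one attempt and no reset: what is moved stays moved. The work goes in short steps, Python scripts to look and compute and a shell command to move; the robot and the scene stay as the last step left them, time stands still between calls to the robot, and variables do not carry over. Pictures are saved under pics/ and viewed, at most 10 in all, crops included, and the job is handed in when it is done.

```bash
mkdir -p pics
cat > h.py <<'E'
import numpy as np, cv2
from plant import telemetry, viewer, models
from scipy.spatial.transform import Rotation as R
def camT(name):
    c=viewer.calibration(name)
    if name!='wrist': return c,np.array(c['T'])
    s=telemetry.get_state(); T=np.eye(4); T[:3,3]=s['tcp_pos']; T[:3,:3]=R.from_euler('xyz',s['eef_rot'],degrees=True).as_matrix()
    return c,T@np.array(c['T_tool_cam'])
def ray(cT,px):
    c,T=cT
    d=np.array([(px[0]-c['cx'])/c['fx'],(px[1]-c['cy'])/c['fy']]); u=d.copy()
    for _ in range(20): u=d/(1+c['k1']*(u@u))
    return T[:3,3],T[:3,:3]@np.array([u[0],u[1],1])
def at_z(cT,px,z):
    o,d=ray(cT,px); return o+d*(z-o[2])/d[2]
def proj(cT,p):
    c,T=cT; q=np.linalg.inv(T)@np.r_[p,1]; u=q[:2]/q[2]; u=u*(1+c['k1']*(u@u))
    return np.array([c['fx']*u[0]+c['cx'],c['fy']*u[1]+c['cy']])
def snap(name,f):
    cT=camT(name); im=np.array(viewer.capture(name)); cv2.imwrite('pics/'+f,im[:,:,::-1]); return cT,im
E
python3 - <<'E'
from h import *
s=telemetry.get_state(); print(s['tcp_pos'],s['eef_rot'],s['time_s'])
Z=dict(bridge=.03,stop=.012,finger_pad=.036,lift_plate_top=.02,pallet=.036,station=.02,leaf_tip=.02,spare_pallet=.016,yellow_bin=.03,oil_bottle=.05,rivet_tub=.03)
for n in ['scene','side','wrist']:
    cT,im=snap(n,n+'0.png'); print(n,cT[1][:3,3].round(3))
    for t in ['bridge','stop','finger_pad','pallet','station','lift_plate_top','oil_bottle']:
        for r in models.find_in(n,t)[:2]: print(t,round(r['p'],2),np.round(r['position'],1),at_z(cT,r['position'],Z[t])[:2].round(4))
E
```

```text
[0.17915823 0.65028901 0.23362956] [ 1.79906063e+02 -8.00328559e-03 -1.54080046e+01] 0.0
scene [1.47  0.374 0.75 ]
bridge 0.84 [378.7 263. ] [0.5803 0.1235]
bridge 0.19 [389.3 262.7] [0.5708 0.1425]
stop 0.97 [376.6 264.3] [0.5637 0.1147]
finger_pad 0.84 [339.1 242.6] [0.5565 0.0296]
pallet 0.78 [344.9 238.6] [0.5387 0.0353]
pallet 0.72 [206.7 226.8] [ 0.6188 -0.2485]
lift_plate_top 0.37 [377.5 264.7] [0.5741 0.1196]
oil_bottle 0.77 [289.1 212.3] [ 0.5158 -0.1031]
side [ 0.341 -0.792  0.693]
bridge 0.72 [276.8 236.4] [0.5267 0.0649]
stop 0.97 [272.7 236.9] [0.5228 0.0889]
finger_pad 0.82 [288.4 248.1] [0.5384 0.0122]
pallet 0.97 [281.8 241.1] [0.5312 0.0386]
station 0.98 [271.3 232.7] [0.5212 0.0941]
lift_plate_top 0.67 [275.3 236.8] [0.5261 0.0774]
oil_bottle 0.9 [294.4 285.4] [ 0.517  -0.1142]
wrist [0.26  0.628 0.385]
```

View pics/scene0.png

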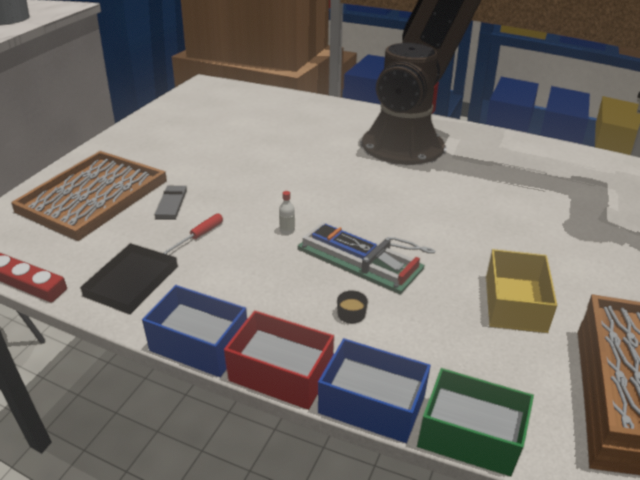

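View pics/side0.png

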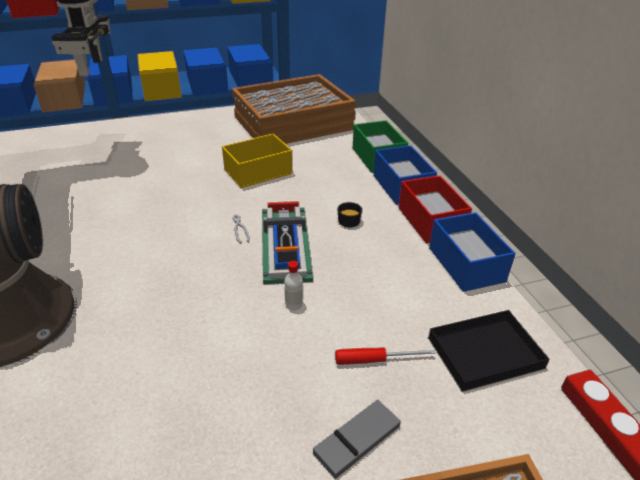

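Scene picture: the station runs from its rear at (310,243) to the red stop at (410,269), with the bridge near (377,254). Side picture: stop (283,205), bridge (285,219), orange ridge (287,249), pad (288,255), bottle right behind it at (293,290). Each whole-station or stop hit lands on the station's middle rather than on the stop.

Run:
```python
from h import *
for n,pts in dict(side=[('stop',(283,205),.034),('bridge',(285,219),.042),('ridge',(287,249),.042),('pad',(288,256),.036),('bottle',(294,268),.1)],scene=[('stop',(410,269),.034),('bridge',(377,254),.042),('ridge',(334,234),.042),('bottle',(287,194),.1)]).items():
    cT=camT(n)
    for a,p,z in pts: print(n,a,at_z(cT,p,z)[:2].round(3))
```

```text
side stop [0.567 0.172]
side bridge [0.555 0.105]
side ridge [0.533 0.003]
side pad [ 0.531 -0.012]
side bottle [ 0.514 -0.123]
scene stop [0.578 0.187]
scene bridge [0.569 0.115]
scene ridge [0.541 0.012]
scene bottle [ 0.523 -0.104]
```

```bash
A='{"grip":1,"travel":[0.977,0.817,0],"spin":0}'
true; python3 -m handwheel '[{"grip":1,"travel":[0.977,0.817,0],"spin":0},{"grip":1,"travel":[0.977,0.817,0],"spin":0},{"grip":1,"travel":[0.977,0.817,0],"spin":0},{"grip":1,"travel":[0.977,0.817,0],"spin":0},{"grip":1,"travel":[0.977,0.817,0],"spin":0},{"grip":1,"travel":[0.977,0.817,0],"spin":0},{"grip":1,"travel":[0.977,0.817,0],"spin":0},{"grip":1,"travel":[0.977,0.817,0],"spin":0}]' 20
```

```text
time_s: 2.2
tcp_pos: [0.325, 0.44, 0.2347]
eef_rot: [-180.0, -0.0, -15.4]
contact_force: [0.1, -0.3, 0.1]
gripper_width: 0.0134
gripper_force: 0.0
```

```bash
python3 -m handwheel '[{"grip":1,"travel":[0.977,0.817,0],"spin":0},{"grip":1,"travel":[0.977,0.817,0],"spin":0},{"grip":1,"travel":[0.977,0.817,0],"spin":0},{"grip":1,"travel":[0.977,0.817,0],"spin":0},{"grip":1,"travel":[0.977,0.817,0],"spin":0},{"grip":1,"travel":[0.977,0.817,0],"spin":0},{"grip":1,"travel":[0.977,0.817,0],"spin":0},{"grip":1,"travel":[0.977,0.817,0],"spin":0}]'
```

```text
time_s: 3.2
tcp_pos: [0.4698, 0.2305, 0.2348]
eef_rot: [-180.0, -0.0, -15.4]
contact_force: [0.7, 0.3, -1.0]
gripper_width: 0.0004
gripper_force: 0.0
```

```bash
python3 -m handwheel '[{"grip":1,"travel":[0.977,0.817,0],"spin":0},{"grip":1,"travel":[0.977,0.817,0],"spin":0},{"grip":1,"travel":[0.977,0.817,0],"spin":0},{"grip":1,"travel":[0.977,0.817,0],"spin":0},{"grip":1,"travel":[0.977,0.817,0],"spin":0},{"grip":1,"travel":[0,0,0],"spin":1},{"grip":1,"travel":[0,0,0],"spin":1},{"grip":1,"travel":[0,0,0],"spin":1}]'
```

```text
time_s: 4.2
tcp_pos: [0.5598, 0.1003, 0.2346]
eef_rot: [-180.0, -0.0, -30.6]
contact_force: [-0.6, -0.9, -0.1]
gripper_width: 0.0003
gripper_force: 0.0
```

```bash
python3 -m handwheel '[{"grip":1,"travel":[0,0,0],"spin":1},{"grip":1,"travel":[0,0,0],"spin":1},{"grip":1,"travel":[0,0,0],"spin":1},{"grip":1,"travel":[0,0,0],"spin":1},{"grip":1,"travel":[0,0,0],"spin":1},{"grip":1,"travel":[0,0,0],"spin":1},{"grip":1,"travel":[0,0,0],"spin":1},{"grip":1,"travel":[0,0,0],"spin":1}]'
```

```text
time_s: 5.2
tcp_pos: [0.5597, 0.1005, 0.2346]
eef_rot: [-180.0, 0.0, -70.6]
contact_force: [-0.6, -0.4, -0.5]
gripper_width: 0.0007
gripper_force: 0.0
```

```bash
python3 -m handwheel '[{"grip":1,"travel":[0,0,0],"spin":1},{"grip":1,"travel":[0,0,0],"spin":1},{"grip":1,"travel":[0,0,0],"spin":1},{"grip":1,"travel":[0,0,0],"spin":1},{"grip":1,"travel":[0,0,0],"spin":1},{"grip":1,"travel":[0,0,0],"spin":1},{"grip":1,"travel":[0,0,0],"spin":0.3},{"grip":1,"travel":[0,0,0],"spin":0}]'
python3 - <<'E'
from h import *
cT,im=snap('wrist','w1.png'); s=telemetry.get_state(); print(s['tcp_pos'],s['eef_rot'],s['joints'],s['time_s']); print(cT[1].round(3), s['contact_force'])
for t in ['bridge','finger_pad','pallet','oil_bottle']:
    for r in models.find_in('wrist',t)[:2]: print(t,round(r['p'],2),np.round(r['position'],1))
E
```

```text
time_s: 6.2
tcp_pos: [0.5598, 0.1007, 0.2346]
eef_rot: [-180.0, 0.0, -101.8]
contact_force: [0.2, -0.0, 0.6]
gripper_width: 0.0009
gripper_force: 0.0
[0.55983669 0.10080768 0.23462713] [-1.79995091e+02  3.62113837e-03 -1.01824176e+02] [ 2.99130286e+01  1.05945242e+01 -1.29888114e+01  6.17395573e-04
 -6.64105908e+01 -4.17374515e+01] 6.25
[[-0.979  0.195  0.062  0.544]
 [ 0.205  0.933  0.297  0.019]
 [ 0.     0.304 -0.953  0.385]
 [ 0.     0.     0.     1.   ]] [ 0.53456194 -0.16193483  0.46724234]
bridge 0.62 [328.3 204.7]
finger_pad 0.98 [326.3 127.1]
pallet 0.95 [327.8 130.4]
oil_bottle 0.39 [325.1 124.9]
```

View pics/w1.png

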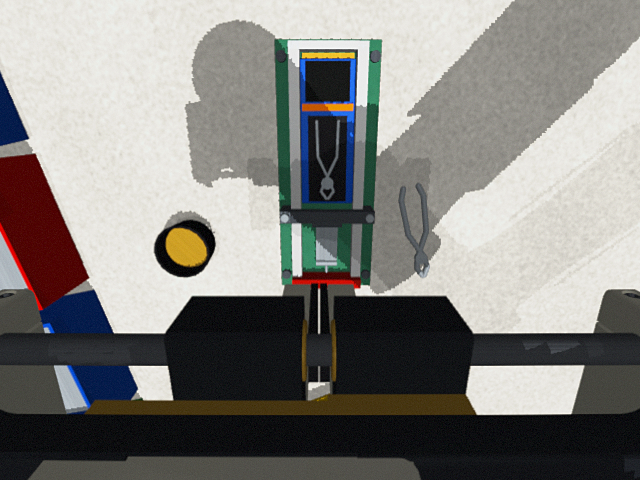

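The wrist view shows the ridge from (302,107) to (353,107), the bridge from (280,216) to (375,216) and the stop at (327,282). The rear wall is at (327,47), and the pallet is on its raised plate. The bottle hit here is spurious because the bottle is out of view.

Run:
```python
from h import *
cT=camT('wrist')
P=[('ridgeL',(302.5,107),.042),('ridgeR',(353,107),.042),('palL',(300,59),.036),('palR',(356,59),.036),('palFL',(302.5,203),.036),('palFR',(352.5,203),.036),('brL',(280,209),.042),('brR',(374,209),.042),('stopL',(292,280),.034),('stopR',(361,281),.034),('wallRL',(288,41),.026),('wallRR',(368,41),.026)]
D={}
for a,p,z in P: D[a]=at_z(cT,p,z)[:2]; print(a,D[a].round(4))
m=lambda a,b:(D[a]+D[b])/2
pr,pf,ri,br,st=m('palL','palR'),m('palFL','palFR'),m('ridgeL','ridgeR'),m('brL','brR'),m('stopL','stopR')
d=pf-pr; print('len',np.linalg.norm(d),'yaw',np.degrees(np.arctan2(d[1],d[0])))
d=st-pr; yaw=np.arctan2(d[1],d[0]); print('yaw st-pr',np.degrees(yaw))
u=np.array([np.cos(yaw),np.sin(yaw)]); v=np.array([-u[1],u[0]])
for n,q in [('pr',pr),('pf',pf),('ri',ri),('br',br),('st',st),('wall',m('wallRL','wallRR'))]: print(n,q.round(4),'along',(q-st)@u*1e3+70,'lat',(q-st)@v*1e3)
```

```text
ridgeL [0.5552 0.003 ]
ridgeR [0.5109 0.0123]
palL [ 0.5488 -0.0366]
palR [ 0.5007 -0.0265]
palFL [0.5748 0.0897]
palFR [0.5266 0.0998]
brL [0.597  0.0898]
brR [0.5075 0.1086]
stopL [0.6041 0.169 ]
stopR [0.5326 0.1852]
wallRL [ 0.5562 -0.0547]
wallRR [ 0.4864 -0.04  ]
len 0.12895735481098372 yaw 78.37723128777999
yaw st-pr 78.1905596347398
pr [ 0.5247 -0.0315] along -143.15199578362285 lat 1.3877787807814457e-14
pf [0.5507 0.0948] along -14.195325399772344 lat 0.42014682776122736
ri [0.533  0.0077] along -103.0874297227551 lat -0.0956011451301933
br [0.5523 0.0992] along -9.540922188021852 lat -0.17381150688599786
st [0.5684 0.1771] along 70.0 lat 0.0
wall [ 0.5213 -0.0474] along -159.34278381234557 lat 0.14260298262899068
```

```bash
python3 -m handwheel '[{"grip":1,"travel":[0.9,0.058,0.8],"spin":0},{"grip":1,"travel":[0.9,0.058,0.8],"spin":0},{"grip":1,"travel":[0.9,0.058,0.8],"spin":0},{"grip":1,"travel":[0.9,0.058,0.8],"spin":0},{"grip":1,"travel":[0.9,0.058,0.8],"spin":0},{"grip":1,"travel":[0,0,1],"spin":0},{"grip":1,"travel":[0,0,1],"spin":0},{"grip":1,"travel":[0,0,0.9],"spin":0}]'
python3 - <<'E'
from h import *
cT,im=snap('side','s2.png'); cTw,w=snap('wrist','w2.png')
s=telemetry.get_state(); print(s['tcp_pos'],s['eef_rot'],s['time_s'])
a=cv2.resize(im[180:320,200:380],(720,560),interpolation=cv2.INTER_CUBIC)
cv2.imwrite('pics/s2c.png',a[:,:,::-1])
st=np.array([.5684,.1771]);u=np.array([.2047,.9788]);v=np.array([-u[1],u[0]]);q=np.array(s['tcp_pos'])[:2]-st
print(q@u*1e3+70,q@v*1e3)
E
```

```text
time_s: 7.45
tcp_pos: [0.5296, -0.0077, 0.0613]
eef_rot: [-180.0, -0.0, -101.9]
contact_force: [0.1, 0.4, 0.8]
gripper_width: 0.0002
gripper_force: 0.0
[ 0.52799785 -0.00806291  0.05995767] [ 1.79782560e+02 -1.12721416e-01 -1.01905133e+02] 7.55
-119.50777205326426 1.6427755790138845
```

View pics/s2c.png

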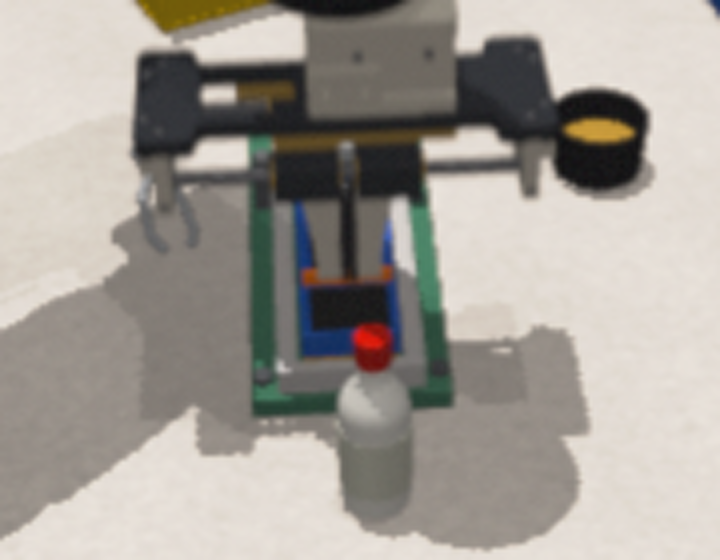

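View pics/w2.png

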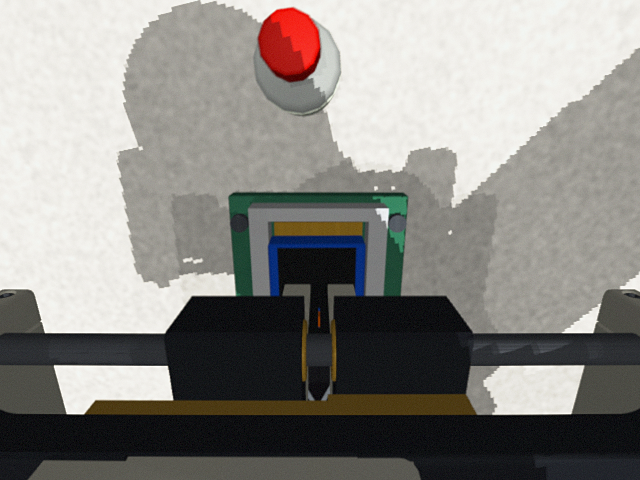

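The fingertips are over the pad at column 318, matching the pallet centre at 317.5. The ridge is just ahead of them and the bottle is well clear behind, so I press down.

```bash
python3 -m handwheel '[{"grip":1,"travel":[0,0,0.3],"spin":0},{"grip":1,"travel":[0,0,0.25],"spin":0},{"grip":1,"travel":[0,0,0.15],"spin":0},{"grip":1,"travel":[0,0,0.1],"spin":0},{"grip":1,"travel":[0,0,0.08],"spin":0},{"grip":1,"travel":[0,0,0],"spin":0}]'
```

```text
time_s: 8.3
tcp_pos: [0.5297, -0.0075, 0.0402]
eef_rot: [-180.0, 0.0, -101.9]
contact_force: [-1.0, 0.7, 3.2]
gripper_width: 0.0005
gripper_force: 1.1
```

```bash
python3 -m handwheel '[{"grip":1,"travel":[0,0,0.1],"spin":0},{"grip":1,"travel":[0,0,0],"spin":0}]'
```

```text
time_s: 8.55
tcp_pos: [0.5298, -0.0075, 0.0376]
eef_rot: [-180.0, 0.0, -101.9]
contact_force: [-0.7, 0.1, 3.3]
gripper_width: 0.0004
gripper_force: 1.6
```

```bash
python3 -m handwheel '[{"grip":1,"travel":[0,0,0.06],"spin":0},{"grip":1,"travel":[0,0,0.06],"spin":0},{"grip":1,"travel":[0,0,0],"spin":0}]'
```

```text
time_s: 8.93
tcp_pos: [0.5299, -0.0075, 0.0362]
eef_rot: [-179.9, 0.0, -101.9]
contact_force: [-6.5, 1.4, 21.4]
gripper_width: 0.0007
gripper_force: 10.9
```

```bash
python3 -m handwheel '[{"grip":1,"travel":[-0.05,0,0.03],"spin":0},{"grip":1,"travel":[-0.15,0,0],"spin":0},{"grip":1,"travel":[-0.15,0,0],"spin":0},{"grip":1,"travel":[-0.15,0,0],"spin":0},{"grip":1,"travel":[0,0,0],"spin":0}]'
python3 - <<'E'
from h import *
cT,im=snap('scene','c3.png')
cv2.imwrite('pics/c3c.png',cv2.resize(im[200:310,270:450],(720,440),interpolation=cv2.INTER_CUBIC)[:,:,::-1])
E
```

```text
time_s: 9.55
tcp_pos: [0.5329, 0.0035, 0.0361]
eef_rot: [-179.9, -0.1, -101.8]
contact_force: [-5.1, -6.9, 26.8]
gripper_width: 0.0005
gripper_force: 13.3
```

View pics/c3c.png

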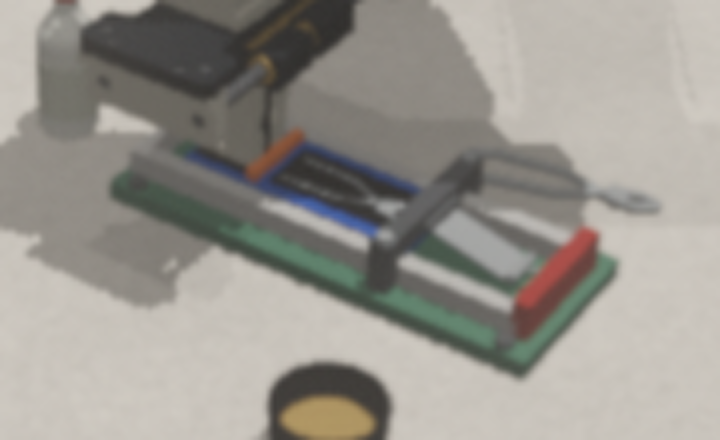

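The pallet lies flat in the channel with the tips against the orange ridge, and its front edge is at the bridge. I keep sliding.

```bash
python3 -m handwheel '[{"grip":1,"travel":[-0.15,0,0],"spin":0},{"grip":1,"travel":[-0.15,0,0],"spin":0},{"grip":1,"travel":[-0.15,0,0],"spin":0},{"grip":1,"travel":[-0.15,0,0],"spin":0},{"grip":1,"travel":[0,0,0],"spin":0}]'
```

```text
time_s: 10.22
tcp_pos: [0.536, 0.0182, 0.0362]
eef_rot: [-179.9, -0.1, -101.8]
contact_force: [-5.4, -7.0, 26.6]
gripper_width: 0.0006
gripper_force: 13.2
```

Run:
```python
from h import *
s=telemetry.get_state();st=np.array([.5684,.1771]);u=np.array([.2047,.9788]);v=np.array([-u[1],u[0]]);q=np.array(s['tcp_pos'])[:2]-st
f=np.array(s['contact_force']);print(q@u*1e3+70,q@v*1e3,f[:2]@u,f[:2]@v,f[2],s['tcp_pos'][2])
```

```text
-92.17567272233535 -0.82171107812469 -7.91978881295127 3.8991545782463977 26.59459322419809 0.03615077023950398
```

```bash
python3 -m handwheel '[{"grip":1,"travel":[-0.15,0,0],"spin":0},{"grip":1,"travel":[-0.15,0,0],"spin":0},{"grip":1,"travel":[-0.15,0,0],"spin":0},{"grip":1,"travel":[-0.15,0,0],"spin":0},{"grip":1,"travel":[-0.15,0,0],"spin":0},{"grip":1,"travel":[-0.15,0,0],"spin":0},{"grip":1,"travel":[-0.15,0,0],"spin":0},{"grip":1,"travel":[0,0,0],"spin":0}]'
```

```text
time_s: 11.22
tcp_pos: [0.5412, 0.0431, 0.0361]
eef_rot: [-179.9, -0.1, -101.8]
contact_force: [-3.4, -12.3, 27.4]
gripper_width: 0.0003
gripper_force: 13.3
```

```bash
python3 -m handwheel '[{"grip":1,"travel":[-0.15,0,0],"spin":0},{"grip":1,"travel":[-0.15,0,0],"spin":0},{"grip":1,"travel":[-0.15,0,0],"spin":0},{"grip":1,"travel":[-0.15,0,0],"spin":0},{"grip":1,"travel":[-0.15,0,0],"spin":0},{"grip":1,"travel":[-0.15,0,0],"spin":0},{"grip":1,"travel":[-0.12,0,0],"spin":0},{"grip":1,"travel":[0,0,0],"spin":0}]'
python3 - <<'E'
from h import *
s=telemetry.get_state();st=np.array([.5684,.1771]);u=np.array([.2047,.9788]);v=np.array([-u[1],u[0]]);q=np.array(s['tcp_pos'])[:2]-st
f=np.array(s['contact_force']);print(q@u*1e3+70,q@v*1e3,f[:2]@u,f[:2]@v,f[2],s['tcp_pos'][2])
E
```

```text
time_s: 12.22
tcp_pos: [0.5465, 0.0682, 0.0361]
eef_rot: [-179.9, -0.1, -101.8]
contact_force: [-3.2, -11.0, 26.7]
gripper_width: 0.0003
gripper_force: 13.0
-41.05300040526292 -0.8853248066756532 -11.401455907281946 0.854168222378016 26.72754033536589 0.03614406555508629
```

```bash
python3 -m handwheel '[{"grip":1,"travel":[-0.1,0,0],"spin":0},{"grip":1,"travel":[-0.1,0,0],"spin":0},{"grip":1,"travel":[-0.1,0,0],"spin":0},{"grip":1,"travel":[0,0,0],"spin":0}]'
```

```text
time_s: 12.72
tcp_pos: [0.5477, 0.0744, 0.0361]
eef_rot: [-180.0, -0.2, -101.8]
contact_force: [-2.8, -16.0, 27.0]
gripper_width: 0.0004
gripper_force: 13.4
```

```bash
python3 -m handwheel '[{"grip":1,"travel":[-0.08,0,0],"spin":0},{"grip":1,"travel":[0,0,0],"spin":0}]'
```

```text
time_s: 12.98
tcp_pos: [0.5478, 0.0754, 0.0361]
eef_rot: [-180.0, -0.3, -101.8]
contact_force: [-1.9, -20.7, 28.1]
gripper_width: 0.0002
gripper_force: 16.4
```

```bash
python3 -m handwheel '[{"grip":1,"travel":[-0.08,0,0],"spin":0},{"grip":1,"travel":[0,0,0],"spin":0}]'
python3 - <<'E'
from h import *
cT,im=snap('scene','c4.png'); cTw,w=snap('wrist','w4.png'); print(telemetry.get_state()['tcp_pos'])
a=cv2.resize(im[200:310,270:450],(655,400),interpolation=cv2.INTER_CUBIC); b=w[:,160:480][40:320]; b=cv2.resize(b,(0,0),fx=.7,fy=.7)
cv2.imwrite('pics/c4c.png',np.vstack([a,cv2.copyMakeBorder(b,0,0,0,655-b.shape[1],cv2.BORDER_CONSTANT)])[:,:,::-1])
E
```

```text
time_s: 13.22
tcp_pos: [0.5476, 0.0757, 0.0361]
eef_rot: [179.9, -0.4, -101.9]
contact_force: [-1.1, -29.4, 29.5]
gripper_width: -0.0001
gripper_force: 20.1
[0.54760693 0.07572475 0.03610618]
```

View pics/c4c.png

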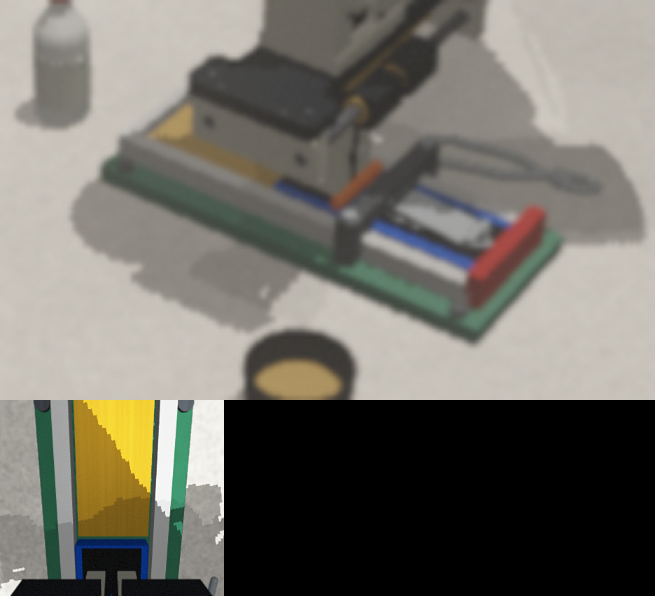

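The pallet front is at the red stop, with the push force rising and the tip stationary. The brass plate is clear behind the pallet rear. I ease the push off first and then lift.

```bash
python3 -m handwheel '[{"grip":1,"travel":[0.06,0,0],"spin":0},{"grip":1,"travel":[0,0,-0.04],"spin":0},{"grip":1,"travel":[0.03,0,0],"spin":0},{"grip":1,"travel":[0,0,0],"spin":0}]'
```

```text
time_s: 13.82
tcp_pos: [0.5474, 0.0756, 0.0362]
eef_rot: [180.0, -0.2, -101.9]
contact_force: [-0.9, -18.4, 20.0]
gripper_width: 0.0005
gripper_force: 14.7
```

```bash
python3 -m handwheel '[{"grip":1,"travel":[0.06,0,-0.03],"spin":0},{"grip":1,"travel":[0,0,0],"spin":0}]'
```

```text
time_s: 14.08
tcp_pos: [0.5474, 0.0754, 0.0362]
eef_rot: [180.0, -0.1, -101.9]
contact_force: [1.3, -11.1, 11.9]
gripper_width: 0.0005
gripper_force: 10.2
```

```bash
python3 -m handwheel '[{"grip":1,"travel":[0.04,0,-0.02],"spin":0},{"grip":1,"travel":[0.03,0,-0.02],"spin":0},{"grip":1,"travel":[0,0,0],"spin":0}]'
```

```text
time_s: 14.45
tcp_pos: [0.547, 0.0753, 0.0364]
eef_rot: [180.0, -0.0, -101.9]
contact_force: [2.0, -5.4, 1.0]
gripper_width: 0.0002
gripper_force: 2.5
```

```bash
python3 -m handwheel '[{"grip":1,"travel":[0.06,0,-0.01],"spin":0},{"grip":1,"travel":[0.04,0,-0.15],"spin":0},{"grip":1,"travel":[0,0,-0.4],"spin":0},{"grip":1,"travel":[0,0,-1],"spin":0},{"grip":1,"travel":[0,0,-1],"spin":0},{"grip":1,"travel":[-1,0,-1],"spin":0},{"grip":1,"travel":[-1,0,-1],"spin":0},{"grip":1,"travel":[0,0,-1],"spin":0}]'
python3 - <<'E'
from h import *
cT,im=snap('side','s5.png'); cTw,w=snap('wrist','w5.png')
cv2.imwrite('pics/w5c.png',cv2.resize(w[60:360,180:480],(600,600))[:,:,::-1])
E
```

```text
time_s: 15.45
tcp_pos: [0.5573, 0.1239, 0.1773]
eef_rot: [-179.9, 0.1, -101.8]
contact_force: [0.7, -0.1, -0.3]
gripper_width: 0.0003
gripper_force: 0.0
```

View pics/w5c.png

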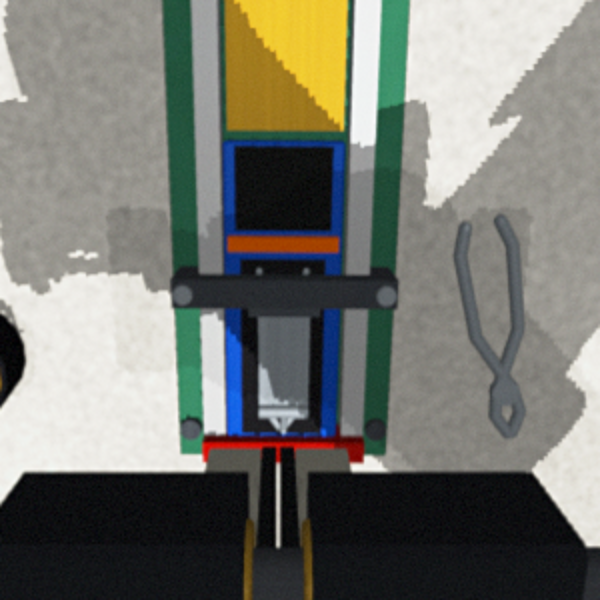

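Run:
```python
from h import *
cT=camT('wrist'); f=lambda x,y,z:at_z(cT,(180+x/2,60+y/2),z)[:2]
st=f(283,438,.034); u=np.array([.2047,.9788])
for n,p in dict(ridge=f(283,236,.034),palrear=f(283,142,.028),plate_up=f(285,131,.02),plate_dn=f(285,131,.0115),palfront=f(283,434,.028)).items(): print(n,((p-st)@u*1e3+70).round(1))
for z in (.02,.0115): print(z,np.linalg.norm(f(226,128,z)-f(345,128,z))*1e3)
print('pallet w',np.linalg.norm(f(222,144,.028)-f(345,144,.028))*1e3)
```

```text
ridge -20.0
palrear -56.8
plate_up -60.9
plate_dn -60.8
palfront 70.7
0.02 48.735244105901344
0.0115 50.074139717311176
pallet w 49.38652767369507
```

The wrist view shows the pallet front against the stop. The plate edge lies about 4 mm behind the pallet rear (-64 against -60), as it should when home. One more look to confirm the plate is up.

Run:
```python
from h import *
cT,im=snap('scene','c6.png'); cTs,sd=snap('side','s6.png')
a=cv2.resize(im[215:295,290:430],(700,400),interpolation=cv2.INTER_CUBIC)
# draw expected front-edge of plate, up (magenta) / down (cyan), in station frame
w=camT('wrist'); u=np.array([.2047,.9788]);v=np.array([-u[1],u[0]])
st=np.array([.5684,.1771])
for z,c in ((.02,(255,0,255)),(.0115,(0,255,255))):
    P=[proj(cT,np.r_[st+u*((s-70)/1e3)+v*(l/1e3),z]) for s,l in((-64,-24),(-64,24),(-150,24),(-150,-24))]
    print(z,np.round(P,1).tolist())
cv2.imwrite('pics/c6c.png',a[:,:,::-1])
```

```text
0.02 [[342.6, 252.4], [355.2, 241.2], [321.6, 227.4], [308.6, 237.9]]
0.0115 [[342.5, 255.7], [355.0, 244.4], [321.6, 230.7], [308.6, 241.2]]
```

View pics/c6c.png

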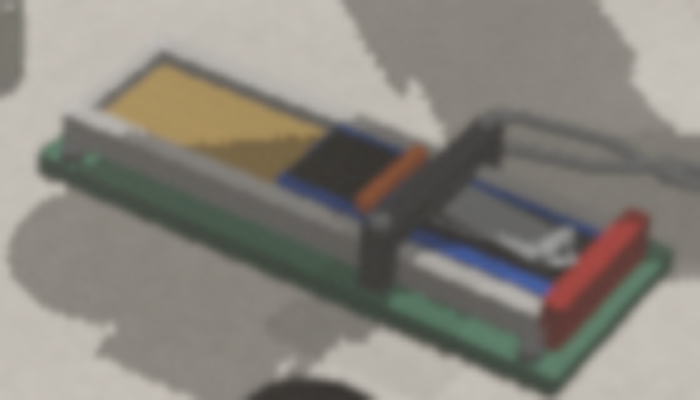

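The plate's far corners, at (330,125) and (165,65), match the raised prediction of (326,131) and (158,62), not the sunk one at (325,147). The pallet is against the stop and the other things have not moved, so I hand in.

```bash
python3 -c "
from plant import close_job
print(close_job())"
```

```text
the job is handed in; nothing more can be done
None
```

The blue pallet is home against the red stop, with the lift plate sprung up behind it and the hand clear; I handed the job in after about 16 s of robot time, and no verdict came back.

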